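# Lock the market cash box with the extension bar

## Task

The stall is open and the green cash box must be locked to the table: lay one end of the blue steel bar in the yellow clamp lever's channel as an extension handle and swing the lever with it, past its dead point, until it snaps fully home. Do not push the lever with the gripper itself and do not knock over or shove the blue pottery vase. Then take the bar out and leave it lying flat on the table, clear of the clamp.

Things in the scene. Friction and masses are not known exactly. Their poses are not given: they have to be found in the camera images.
- bar_center (a point): Centre of the loose blue square steel bar with black ends, 240 x 24 x 24 mm, about 0.3 kg; it lies flat on the table. Its x axis runs along the bar; both ends are alike.
- channel (a point): Centre of the floor of the yellow lever's channel (open at top and outer end). x points along the lever, away from its vertical pivot, which is at x -85 mm. Floor 30 mm above the table; walls 28 mm high, 40 mm apart inside, from x -50 to 45 mm. Hub 68 mm across, up to 53 mm high, at the pivot. A bar end laid at x about -35 mm is well seated; the bar's outer part is then free to hold.
- lever (a joint): Angle of the yellow lever (rad), counter-clockwise from above: 0 open (pointing to the robot and its left), 1.4 fully home (to its right). A spring resists up to the dead point at 1.1 (at most 1.6 N m); beyond it the lever snaps home; let go earlier, it springs back. Base plate (8 mm high) and cash box (106 mm) lie beyond the pivot; all is fixed to the table.
- vase: Blue pottery vase, 84 mm across and 130 mm tall, standing loose on the table; origin at the centre of its underside, z up. A steel mug and a brass candlestick of like size also stand about.
There are look-alikes about, which are no part of the job. There is more than one size of the part that bears bar_center; the job needs the larger.

How it is judged (in metres and radians):
On the way, in this order (a step that is already met when the one before it is completed fails the run):
1. one end of the bar lies in the channel of the still open lever (x of bar_center in the frame of channel between 0.03 and 0.14 m and y of bar_center in the frame of channel between -0.025 and 0.025 m and z of bar_center in the frame of channel below 0.035 m and angle between the x axis of bar_center and the x axis of channel, either way round below 0.26 rad and value of joint lever below 0.8 rad), for 0.1 s.
2. the lever has been swung past its dead point with the bar in its channel (x of bar_center in the frame of channel between 0.02 and 0.15 m and z of bar_center in the frame of channel below 0.042 m and angle between the x axis of bar_center and the x axis of channel, either way round below 0.35 rad and value of joint lever above 1.15 rad), for 0.05 s.
At the end, for the whole second after the job is handed in: The lever is fully home (its joint above 1.32 rad), and the bar lies at rest flat on the table (its centre 6 to 18 mm high, level within 7 degrees), not touching the clamp (value of joint lever above 1.32 rad and height (world z) of bar_center between 0.006 and 0.018 m and angle between bar_center's own x axis and vertical above 1.45 rad and contact force between bar and clamp below 0.3 N and linear speed of bar below 0.02 m/s).
It fails at once if the gripper or arm pushes the lever itself (more than 3 N) (contact force between any of the fingers, the arm and lever above 3 N).
It fails at once if the vase is tipped by more than 17 degrees or shoved by more than 40 mm (angle between vase's own z axis and vertical above 0.3 rad or distance of vase from where it was at the start of the episode above 0.04 m).
It also fails if it takes over 56 s, if anything falls off the work surface, if the arm or the gripper's body presses on something with over 40 N, if the wrist force passes 120 N, or if a joint passes its speed limit or range.

## Robot

A 7-joint arm with a two-finger parallel gripper is mounted at the origin on the work surface. World frame = base frame: x ahead of the robot, y to its left, z up, the work surface at z = 0. Lengths are in mm, angles in degrees, forces in N, time in s.
With the tool pointing down it reaches from about 350 to 900 mm from the base axis. Payload 19.9 kg.
Tool frame: the origin (TCP) lies between the finger pads; the fingertips stand 14 mm ahead of it and the grasp point (between the pads) lies 5 mm behind it (tcp_to_tips is the distance from the TCP to the fingertips, in mm); z points along the fingers, y is the line along which they close (so a half turn about z gives the same grasp; the last joint's range is limited). The gripper opens to 85 mm and grips with 20 to 120 N. Pads are 22 mm wide; open, the fingers measure 114 mm over their backs; the gripper's body (76 mm by 85 mm) begins 54 mm behind the grasp point. The pads swing forward as they close: fully open they stand 13 mm farther back than shut.
Start: joints at [62.939, 23.915, -0.59, 92.452, 0.269, 63.638, -3.037], TCP at [260.992, -567.878, 245.26] pointing down, gripper open.
Joint ranges: [-161.28, 161.28], [-22.2, 115.67], [-73.04, 71.86], [3.21, 147.25], [-68.34, 248.33], [10.77, 114.83], [-161.83, 161.83]. Speed limits (degrees/s): [108.29, 108.29, 136.94, 136.94, 172.46, 172.46, 172.46].

## Interface

Orientations are given as [roll, pitch, yaw] about the fixed x, y, z axes, in that order (R = Rz(yaw) Ry(pitch) Rx(roll)).
In Python, from workcell import sense, capture, finish_job, tcp_to_tips gives the robot as it stands. The module is installed in compiled form; this text tells all that it offers.
- The arm moves only by the tool step_arm, never from a script. Its argument "steps" is a list of rows, each an object with "translation": the shift along the world's x, y, z in m, a list of three; "turn": the turn, a rotation vector about the world's x, y, z in rad, a list of three. A call has 1 to 5 rows; each row is the pose to reach, as a shift and turn from the pose commanded when the call began; what a row does not reach only later rows make up. A row lasts 1/10 s, in which the tool goes at most 50 mm and 8.59 degrees, less where a joint would pass 70% of its speed; a pose out of reach is approached as far as the arm can. A call with a gripper value outside its range is refused whole. "hand" is the closure in counts, from 0 (fully open) to 255 (shut), set as the call begins (left out, the last holds). The fingers move at their own pace and stop on an object; the grip force is fixed at half the most. Time passes only in rows, so rows that repeat a pose let the fingers close. It gives the time, the measured TCP pose, the force, the opening and the grip force at its end, in the units of the state.
- sense(): the state, without advancing time (a new reading comes with each control period).
- capture(name): name is "side" or "top" or "wrist"; returns a dict with "pixels" (400x640x3 uint8, red, green, blue), "range_z" (400x640 float32, mm along the optical axis (not along the pixel's ray), 0 where there is no reading), "fx", "fy", "cx", "cy" (pixels), "k1" (the pictures are not rectified: a ray, as slopes to the right and down, at radius r is drawn at 1 + k1 r^2 times it, then the intrinsics apply), "position" and "orientation" of the camera in the world. Camera axes: x right, y down, z forward; pixel columns grow to the right and rows downward; lengths in mm; the calibration is good to about 2 mm. A picture is of the moment at which its call begins.
- finish_job(): hands the job in; it is judged then, once.
The state is a dict: "time_s": time; "qpos": joint angles; "qd": joint speeds; "tau": joint torques, N m; "tcp_pos": TCP position; "orientation": TCP orientation; "contact_force": force on the tool from outside, world axes, zero at the start; "torque": the same for the moment, N m; "grip_width": finger opening in mm; "grasp_force": force on a finger pad.
Only numpy, scipy, OpenCV 4.12 (cv2) and the standard library are available. Lean on these libraries where they do the work, as an engineer would, in place of code of your own. Each camera call takes 0.05 s, during which the arm holds its last target. There are 200 camera calls.

## Working session

There is one attempt and no reset: what is moved stays moved. The work goes in short steps, Python scripts to look and compute and a tool call to move; the robot and the scene stay as the last step left them, time stands still between calls to the robot, and variables do not carry over. Pictures are saved under pics/ and viewed, at most 10 in all, crops included, and the job is handed in when it is done.

Besides the shell and the picture viewer there is one more tool, called after "Request:" by a JSON object that holds its "op" and its "data", one argument or row to a line. step_arm: Moves the arm, as the interface text tells. Its arguments: {"type":"object","properties":{"steps":{"type":"array"},"hand":{"type":"number"}},"required":["steps"]}

```bash
mkdir -p pics
cat > h.py <<'E'
import numpy as np,cv2
from scipy.spatial.transform import Rotation as R
from workcell import sense,capture
def rot(o):
    o=np.array(o,float)
    return o if o.shape==(3,3) else R.from_euler('xyz',o,degrees=True).as_matrix()
def cloud(c):
    v,u=np.mgrid[0:400,0:640]
    K=np.array([[c['fx'],0,c['cx']],[0,c['fy'],c['cy']],[0,0,1]],float)
    x=(u-c['cx'])/c['fx'];y=(v-c['cy'])/c['fy'];a,b=x.copy(),y.copy()
    for _ in range(8):
        s=1+c['k1']*(a*a+b*b);a=x/s;b=y/s
    d=np.stack([a,b,np.ones_like(a)],-1)@rot(c['orientation']).T
    p=np.array(c['position'],float)
    return p,d,p+d*c['range_z'][...,None]
def onplane(p,d,z): return p+d*((z-p[2])/d[...,2])[...,None]
def grab(n):
    c=capture(n);p,d,P=cloud(c);return c,p,d,P
E
python3 - <<'E'
from h import *
for n in('top','side'):
    c,p,d,P=grab(n);cv2.imwrite(f'pics/{n}0.png',c['pixels'][...,::-1]);np.savez(f'{n}0.npz',px=c['pixels'],P=P,d=d,p=p)
    print(n,c['position'],c['orientation'],c['fx'],c['k1'])
s=sense();print(s)
E
```

```text
top [ 373.72557345    4.43948837 1091.06336368] [-176.00920453    0.79020978  -89.58715327] 428.9220793418342 -0.04127768849885456
side [-140.2240951   805.30061401  667.30958907] [-121.99769414    0.67286671 -144.80588106] 426.6849735960313 -0.096948055280328
{'time_s': 0.1, 'qpos': array([62.93823579, 23.94375099, -0.59082711, 92.48057313,  0.2707602 ,
       63.63913817, -3.03768452]), 'qd': array([-0.13491026, -0.13853182, -0.02500951, -0.16465779, -0.09284552,
        0.00598653,  0.02806963]), 'tau': array([ 8.09538233e-04, -8.65822148e+01,  6.79096989e-01, -4.35638845e+01,
        1.90873328e-02,  4.86869176e-03, -1.01387693e-04]), 'tcp_pos': array([ 260.87912606, -567.6313068 ,  244.74326812]), 'orientation': array([-1.79938147e+02,  5.98336925e-03,  2.46845550e+01]), 'contact_force': array([ 0.34624812, -0.29594166,  0.14124055]), 'torque': array([ 0.00709456, -0.00310113,  0.02976787]), 'grasp_force': 0.0, 'grip_width': 85.05274720462927}
```

View pics/top0.png

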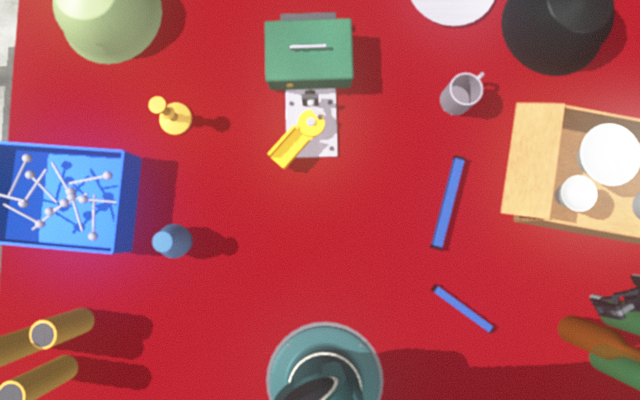

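View pics/side0.png

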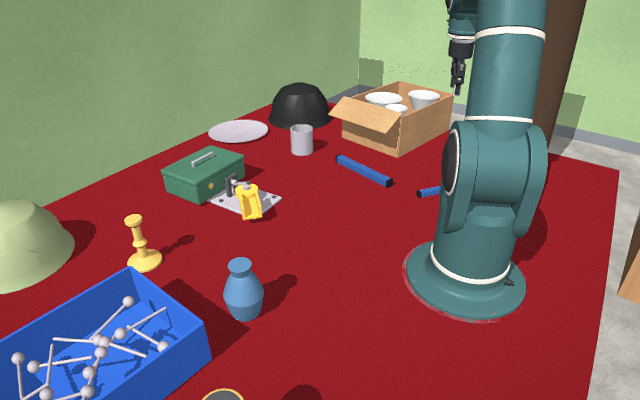

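The top view shows two blue bars, a long one from (460,157) to (438,248) and a short one from (435,289) to (492,329). The lever hub is at (313,122) with its tip at (278,160), and the vase is at (172,241), the mug at (460,95) and the candlestick at (172,117). Look-alikes for the bar are the short bar at (463,309) and the blue tray at (65,195). I choose the longer bar at (449,203).

Run:
```python
from h import *
f=np.load('top0.npz');px,P,d,p=[f[k] for k in('px','P','d','p')]
hsv=cv2.cvtColor(px,cv2.COLOR_RGB2HSV);H,S,V=[hsv[...,i].astype(int) for i in range(3)]
blue=((H>100)&(H<130)&(S>90)&(V>50)).astype(np.uint8)
dark=((V<60)).astype(np.uint8)
n,l,st,ce=cv2.connectedComponentsWithStats(blue)
for i in range(1,n):
    if st[i,4]<150: continue
    m=l==i
    W=onplane(p,d[m],24)[:,:2].astype(np.float32)
    print('blue',st[i],cv2.minAreaRect(W),'z',np.median(P[m][:,2]))
yel=((H>20)&(H<34)&(S>130)&(V>90)).astype(np.uint8)
n,l,st,ce=cv2.connectedComponentsWithStats(yel)
for i in range(1,n):
    if st[i,4]<100: continue
    m=l==i;Q=P[m];print('yel',st[i],cv2.minAreaRect(onplane(p,d[m],55)[:,:2].astype(np.float32)),np.percentile(Q[:,2],[5,50,95]))
    if 250<ce[i][0]<350:
        for lo,hi in((20,40),(45,70)):
            k=(Q[:,2]>lo)&(Q[:,2]<hi);print(lo,k.sum(),Q[k].mean(0),cv2.minAreaRect(Q[k][:,:2].astype(np.float32)))
# vase/mug/box
for nm,(u,v) in dict(vase=(172,241),mug=(455,98),cand=(158,104),box=(308,45),boxfront=(308,85)).items(): print(nm,P[v,u])
c=cv2.resize(px[80:270,250:480],None,fx=3,fy=3,interpolation=cv2.INTER_CUBIC);cv2.imwrite('pics/crop.png',c[...,::-1])
```

```text
blue [    0   141   141   113 12332] ((453.6935729980469, 667.6449584960938), (381.9392395019531, 266.6761169433594), 85.96612548828125) z 7.730996734880932
blue [432 158  32  90 966] ((447.34271240234375, -305.76141357421875), (26.675710678100586, 227.43348693847656), 74.87568664550781) z 24.47352841933059
blue [153 226  24  30 437] ((345.47314453125, 401.8069152832031), (72.67520904541016, 58.463077545166016), 1.7789461612701416) z 129.64842301014073
blue [435 287  58  45 487] ((183.8741912841797, -340.939208984375), (167.7068634033203, 17.488889694213867), 54.16474914550781) z 18.56828336768035
yel [168 103  22  14 117] ((672.5894165039062, 362.7292175292969), (59.85761260986328, 24.844417572021484), 52.63484573364258) [ 7.66721317 12.37333335 20.57657597]
yel [ 268  111   56   57 1204] ((598.9348754882812, 69.87582397460938), (63.4713249206543, 155.8921661376953), 48.64774703979492) [28.03278649 41.62146856 59.82374929]
20 562 [584.9121625   89.64342947  30.73892332] ((596.6056518554688, 79.18382263183594), (50.635066986083984, 135.26853942871094), 40.32704544067383)
45 389 [599.47537087  71.68266677  53.0840062 ] ((601.595458984375, 70.70006561279297), (60.44607162475586, 153.264404296875), 47.93487548828125)
vase [347.53182979 345.57036603 128.62435576]
mug [ 718.25047331 -334.64562107    4.11033818]
cand [662.13217311 387.7828612  131.38503156]
box [812.58644559  43.32735951 107.12097254]
boxfront [735.46817796  44.71160537  47.74784573]
```

View pics/crop.png

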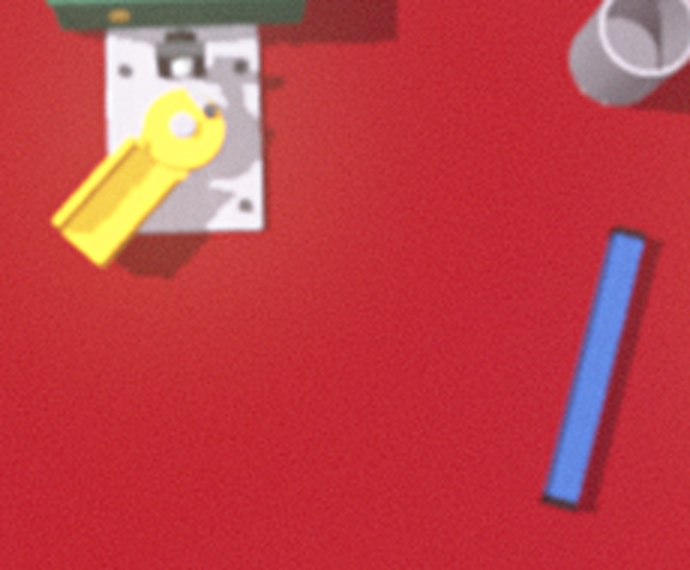

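The crop confirms the larger bar, 24 mm wide with black ends, running from (628,233) to (562,500) in crop pixels. The lever's hub centre is at (183,125) and its outer wall-top corners are at (52,222) and (103,267). Next I measure the lever.

Run:
```python
from h import *
f=np.load('top0.npz');px,P,d,p=[f[k] for k in('px','P','d','p')]
def ray(u,v,z):
    dd=cv2.remap(d.astype(np.float32),np.float32([[u]]),np.float32([[v]]),cv2.INTER_LINEAR)[0,0].astype(float);return onplane(p,dd,z)
g=lambda cu,cv_,z: ray(250+(cu+.5)/3-.5,80+(cv_+.5)/3-.5,z)
h=g(183,125,55);a=g(52,222,58);b=g(103,267,58);t=(a+b)/2;v=(t-h)[:2]
print('hub',h,'corners',a,b,np.linalg.norm(a-b),'len',np.linalg.norm(v),'ang',np.degrees(np.arctan2(v[1],v[0])))
# floor points: axis
hsv=cv2.cvtColor(px,cv2.COLOR_RGB2HSV)
m=(hsv[...,0]>20)&(hsv[...,0]<34)&(hsv[...,1]>130);m[:, :250]=0;m[:,350:]=0
Q=P[m];k=(Q[:,2]>48)&(Q[:,2]<57)&(np.linalg.norm(Q[:,:2]-h[:2],axis=1)<40)
print('hub circle',cv2.minEnclosingCircle(Q[k][:,:2].astype(np.float32)))
# bar by ends
for u,v_ in((459.2+0,157.3),(437.,246.5)): print(ray(u,v_,24))
x=P[95:245,500:640].reshape(-1,3);print('carton z max',np.nanpercentile(x[:,2],99), x[:,1].max())
```

```text
hub [641.25319757  37.06425401  55.        ] corners [559.95898575 142.8463356   58.        ] [523.25251166 100.80714105  58.        ] 55.809131140986395 len 130.82160682734784 ang 139.61472269561108
hub circle ((639.9522705078125, 36.404685974121094), 29.706510543823242)
[ 559.55275894 -336.00579371   24.        ]
[ 336.24990987 -277.35759534   24.        ]
carton z max 165.52255659287073 4.439488373458775
```

Request:
{"op": "step_arm", "data": {
  "steps": [
    {"translation": [0.03,0.045,0],"turn": [0,0,0.145]},
    {"translation": [0.06,0.09,0],"turn": [0,0,0.29]},
    {"translation": [0.09,0.135,0],"turn": [0,0,0.435]},
    {"translation": [0.115,0.175,0],"turn": [0,0,0.58]},
    {"translation": [0.135,0.205,0],"turn": [0,0,0.725]}
  ],
  "hand": 0
}}

```text
time_s: 0.6
tcp_pos: [396.8, -360.6, 245.2]
orientation: [-180.0, 0.0, 66.6]
contact_force: [1.1, -1.1, -0.3]
grip_width: 85.4
grasp_force: 0.0
```

Request:
{"op": "step_arm", "data": {
  "steps": [
    {"translation": [0.02,0.03,-0.01],"turn": [0,0,0.145]},
    {"translation": [0.041,0.057,-0.02],"turn": [0,0,0.29]},
    {"translation": [0.041,0.057,-0.03],"turn": [0,0,0.435]},
    {"translation": [0.041,0.057,-0.04],"turn": [0,0,0.58]},
    {"translation": [0.041,0.057,-0.04],"turn": [0,0,0.725]}
  ]
}}

```text
time_s: 1.1
tcp_pos: [436.5, -305.2, 203.8]
orientation: [-179.9, -0.1, 108.1]
contact_force: [0.7, -1.1, 0.5]
grip_width: 85.4
grasp_force: 0.0
```

Request:
{"op": "step_arm", "data": {
  "steps": [
    {"translation": [0,0,0],"turn": [0,0,0.145]},
    {"translation": [0,0,0],"turn": [0,0,0.29]},
    {"translation": [0,0,0],"turn": [0,0,0.435]},
    {"translation": [0,0,0],"turn": [0,0,0.58]},
    {"translation": [0,0,0],"turn": [0,0,0.725]}
  ]
}}

```text
time_s: 1.6
tcp_pos: [436.8, -305.8, 205.0]
orientation: [-180.0, -0.0, 149.6]
contact_force: [0.1, -1.0, 0.2]
grip_width: 85.3
grasp_force: 0.0
```

Request:
{"op": "step_arm", "data": {
  "steps": [
    {"translation": [0,0,-0.03],"turn": [0,0,0.135]},
    {"translation": [0,0,-0.06],"turn": [0,0,0.27]},
    {"translation": [0,0,-0.09],"turn": [0,0,0.27]},
    {"translation": [0,0,-0.1],"turn": [0,0,0.27]},
    {"translation": [0,0,-0.1],"turn": [0,0,0.27]}
  ]
}}

```text
time_s: 2.1
tcp_pos: [436.5, -305.5, 104.4]
orientation: [179.9, -0.1, 164.7]
contact_force: [0.3, -0.3, 0.3]
grip_width: 85.3
grasp_force: 0.0
```

Run:
```python
from h import *
s=sense();print(s['tcp_pos'],s['orientation'],s['qpos'])
c,p,d,P=grab('wrist');px=c['pixels'];cv2.imwrite('pics/w1.png',px[...,::-1])
hsv=cv2.cvtColor(px,cv2.COLOR_RGB2HSV);H,S,V=[hsv[...,i].astype(int) for i in range(3)]
m=((H>100)&(H<130)&(S>90)&(V>50)).astype(np.uint8)
n,l,st,ce=cv2.connectedComponentsWithStats(m)
for i in range(1,n):
    if st[i,4]>300: q=l==i;print(st[i],np.median(P[q][:,2]),cv2.minAreaRect(onplane(p,d[q],24)[:,:2].astype(np.float32)))
```

```text
[ 436.51973733 -305.45024434  104.3715518 ] [ 1.79941364e+02 -1.17063663e-01  1.64741073e+02] [ 55.8404171   28.21233185 -29.91777412 111.22602478  19.22337094
  45.61097547  89.95401565]
[ 305   60   39  293 9652] 23.82274697043809 ((446.9725341796875, -305.7705993652344), (23.53642463684082, 226.08529663085938), 74.85016632080078)
```

View pics/w1.png

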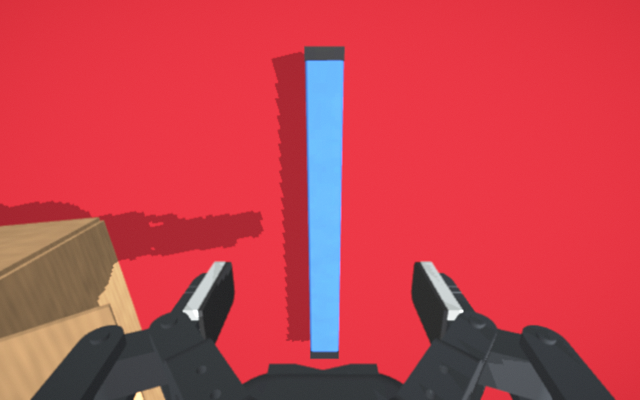

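The wrist picture shows the bar between the open fingers, upright at column 325 from row 47 to row 357, and the carton clear at lower left.

Request:
{"op": "step_arm", "data": {
  "steps": [
    {"translation": [0.001,0.002,-0.03],"turn": [0,0,0]},
    {"translation": [0.001,0.002,-0.06],"turn": [0,0,0]},
    {"translation": [0.001,0.002,-0.08],"turn": [0,0,0]},
    {"translation": [0.001,0.002,-0.087],"turn": [0,0,0]},
    {"translation": [0.001,0.002,-0.087],"turn": [0,0,0]}
  ]
}}

```text
time_s: 2.65
tcp_pos: [438.4, -304.0, 18.9]
orientation: [-180.0, 0.0, 164.8]
contact_force: [-0.4, -0.2, 0.5]
grip_width: 85.2
grasp_force: 0.0
```

Request:
{"op": "step_arm", "data": {
  "steps": [
    {"translation": [0,0,0],"turn": [0,0,0]},
    {"translation": [0,0,0],"turn": [0,0,0]},
    {"translation": [0,0,0],"turn": [0,0,0]},
    {"translation": [0,0,0],"turn": [0,0,0]},
    {"translation": [0,0,0],"turn": [0,0,0]}
  ],
  "hand": 255
}}

```text
time_s: 3.15
tcp_pos: [438.1, -304.1, 18.9]
orientation: [-180.0, 0.0, 164.8]
contact_force: [-3.3, 1.3, 11.6]
grip_width: 22.6
grasp_force: 59.1
```

Request:
{"op": "step_arm", "data": {
  "steps": [
    {"translation": [0,0,0],"turn": [0,0,0]},
    {"translation": [0,0,0],"turn": [0,0,0]},
    {"translation": [0,0,0.005],"turn": [0,0,0]},
    {"translation": [0,0,0.02],"turn": [0,0,0]},
    {"translation": [0,0,0.04],"turn": [0,0,0]}
  ]
}}

```text
time_s: 3.65
tcp_pos: [437.6, -303.5, 58.9]
orientation: [180.0, -0.1, 164.8]
contact_force: [-0.1, -0.1, -3.5]
grip_width: 22.5
grasp_force: 59.5
```

Request:
{"op": "step_arm", "data": {
  "steps": [
    {"translation": [0,0.02,0.035],"turn": [0,0,0]},
    {"translation": [0,0.05,0.07],"turn": [0,0,-0.05]},
    {"translation": [0.01,0.09,0.09],"turn": [0,0,-0.1]},
    {"translation": [0.02,0.13,0.1],"turn": [0,0,-0.15]},
    {"translation": [0.025,0.17,0.1],"turn": [0,0,-0.2]}
  ]
}}

```text
time_s: 4.15
tcp_pos: [464.0, -132.4, 160.8]
orientation: [180.0, 0.2, 153.2]
contact_force: [0.2, -0.2, -2.5]
grip_width: 22.5
grasp_force: 59.8
```

Request:
{"op": "step_arm", "data": {
  "steps": [
    {"translation": [0.005,0.045,0],"turn": [0,0,-0.05]},
    {"translation": [0.01,0.09,0],"turn": [0,0,-0.1]},
    {"translation": [0.02,0.135,0],"turn": [0,0,-0.15]},
    {"translation": [0.03,0.18,0],"turn": [0,0,-0.2]},
    {"translation": [0.035,0.225,0],"turn": [0,0,-0.24]}
  ]
}}

```text
time_s: 4.65
tcp_pos: [498.2, 93.1, 159.3]
orientation: [180.0, 0.0, 139.4]
contact_force: [1.1, -0.2, -3.5]
grip_width: 22.4
grasp_force: 59.8
```

Request:
{"op": "step_arm", "data": {
  "steps": [
    {"translation": [0.004,0.04,0],"turn": [0,0,0]},
    {"translation": [0.006,0.062,0],"turn": [0,0,0]},
    {"translation": [0.006,0.062,0],"turn": [0,0,0]},
    {"translation": [0.006,0.062,0],"turn": [0,0,0]}
  ]
}}

```text
time_s: 5.05
tcp_pos: [503.7, 153.3, 158.8]
orientation: [-180.0, 0.0, 139.6]
contact_force: [0.9, -1.9, -3.2]
grip_width: 22.5
grasp_force: 59.9
```

Run:
```python
from h import *
s=sense();print(s['tcp_pos'],s['orientation'],s['qpos'],s['contact_force'])
c,p,d,P=grab('wrist');px=c['pixels'];cv2.imwrite('pics/w2.png',px[...,::-1]);np.savez('w2.npz',px=px,P=P,d=d,p=p)
hsv=cv2.cvtColor(px,cv2.COLOR_RGB2HSV);H,S,V=[hsv[...,i].astype(int) for i in range(3)]
m=(H>20)&(H<34)&(S>130)
Q=P[m];print(m.sum(),np.histogram(Q[:,2],bins=range(0,80,5)))
hub=np.array([640.5,37])
e=np.array([np.cos(np.radians(139.6)),np.sin(np.radians(139.6))]);nn=np.array([-e[1],e[0]])
a=(Q[:,:2]-hub)@e-85;b=(Q[:,:2]-hub)@nn
for lo,hi in((26,34),(54,62)):
    for x0 in range(-50,50,20):
        k=(a>x0)&(a<x0+20)&(Q[:,2]>lo)&(Q[:,2]<hi)
        if k.sum()>5: print(lo,x0,k.sum(),np.percentile(b[k],[2,50,98]).round(1))
k=(Q[:,2]>26);print('x max',np.percentile(a[k],99.5))
```

```text
[503.70730593 153.25313047 158.78456799] [-1.79986715e+02  8.35923999e-03  1.39621999e+02] [  8.98467959  23.75917398 -35.75229856 110.09614607  17.50184043
  51.58236233  14.13580292] [ 0.86079303 -1.87350313 -3.22772088]
480 (array([104, 192,   0,   1,   0,  17,  19,  21,  26,  15,  17,  22,   0,
         0,   0]), array([ 0,  5, 10, 15, 20, 25, 30, 35, 40, 45, 50, 55, 60, 65, 70, 75]))
26 30 10 [-29.9 -28.2 -26.3]
54 -50 10 [-23.5 -23.4 -23.4]
54 -30 14 [-24.9 -23.7  21.8]
x max 105.96437502284054
```

View pics/w2.png

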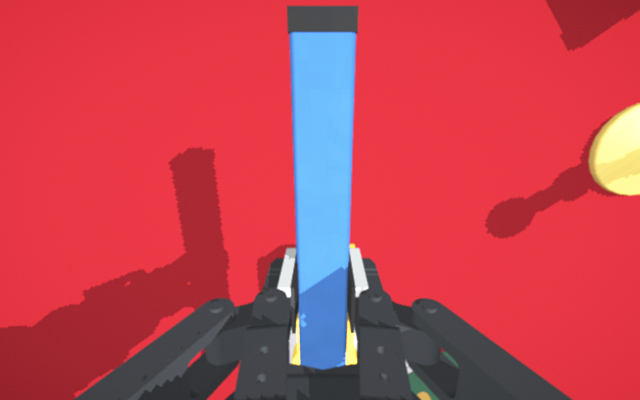

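The wrist picture shows the bar in the grip at columns 290–357. The yellow channel walls are visible evenly on both sides, at (296,345) and (350,345), so the bar is centred over the channel. I lower it now.

Request:
{"op": "step_arm", "data": {
  "steps": [
    {"translation": [0,0,-0.03],"turn": [0,0,0]},
    {"translation": [0,0,-0.06],"turn": [0,0,0]},
    {"translation": [0,0,-0.075],"turn": [0,0,0]},
    {"translation": [0,0,-0.085],"turn": [0,0,0]},
    {"translation": [0,0,-0.09],"turn": [0,0,0]}
  ]
}}

```text
time_s: 5.6
tcp_pos: [504.1, 152.7, 68.1]
orientation: [-180.0, -0.0, 139.5]
contact_force: [-0.7, 0.2, -4.1]
grip_width: 23.0
grasp_force: 59.7
```

Request:
{"op": "step_arm", "data": {
  "steps": [
    {"translation": [0,0,-0.006],"turn": [0,0,0]},
    {"translation": [0,0,-0.012],"turn": [0,0,0]},
    {"translation": [0,0,-0.016],"turn": [0,0,0]},
    {"translation": [0,0,-0.018],"turn": [0,0,0]},
    {"translation": [0,0,-0.018],"turn": [0,0,0]}
  ]
}}

```text
time_s: 6.1
tcp_pos: [503.9, 153.1, 50.2]
orientation: [-180.0, -0.0, 139.6]
contact_force: [0.1, -0.5, -4.7]
grip_width: 22.5
grasp_force: 59.7
```

Run:
```python
from h import *
s=sense();print(s['tcp_pos'],s['contact_force'],s['torque'])
c=capture('side')['pixels'];cv2.imwrite('pics/s2.png',cv2.resize(c[120:270,130:330],None,fx=4,fy=4)[...,::-1][:,:800])
```

```text
[503.93871309 153.12281348  50.16200967] [ 0.12354973 -0.49647529 -4.67902631] [ 0.0393793  -0.01324876 -0.00606779]
```

View pics/s2.png

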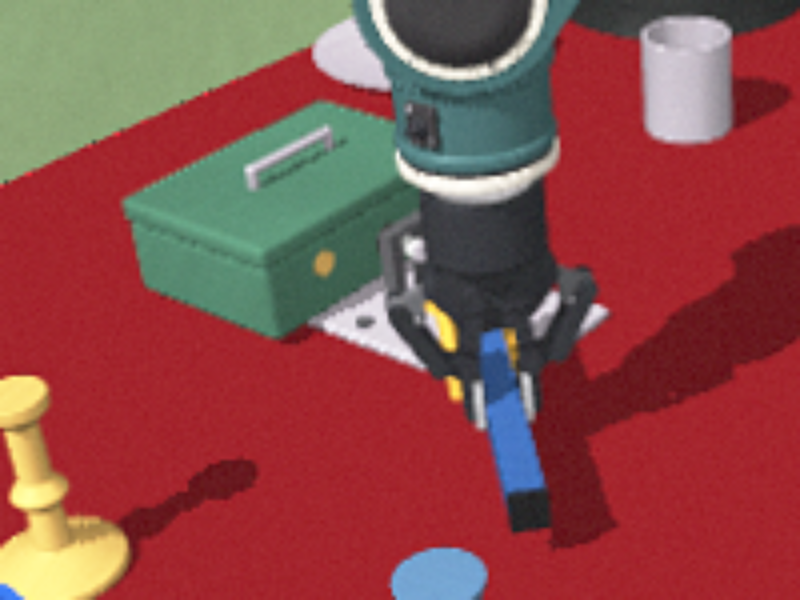

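The crop shows the bar end down between the yellow walls, around (505,340). The fingers are clear of the lever, the vase top at (440,575) is clear of the bar, and the lever is still open.

Run:
```python
import numpy as np
f=lambda t:178.5*np.array([np.cos(np.radians(139.6)+t),np.sin(np.radians(139.6)+t)])
for k in range(3):
    t0=.5*k
    for i in range(1,6): print(k,round(.1*i,2),(f(t0+.1*i)-f(t0)).round(1))
```

```text
0 0.1 [-10.9 -14.1]
0 0.2 [-20.3 -29.3]
0 0.3 [-28.1 -45.3]
0 0.4 [-34.3 -62.1]
0 0.5 [-38.8 -79.3]
1 0.1 [ -2.8 -17.6]
1 0.2 [ -3.7 -35.4]
1 0.3 [ -2.9 -53.3]
1 0.4 [ -0.4 -70.9]
1 0.5 [  4.  -88.2]
2 0.1 [  6.  -16.8]
2 0.2 [ 13.7 -32.9]
2 0.3 [ 23.  -48.2]
2 0.4 [ 33.7 -62.4]
2 0.5 [ 45.8 -75.5]
```

Request:
{"op": "step_arm", "data": {
  "steps": [
    {"translation": [-0.011,-0.014,0],"turn": [0,0,0.1]},
    {"translation": [-0.02,-0.029,0],"turn": [0,0,0.2]},
    {"translation": [-0.028,-0.045,0],"turn": [0,0,0.3]},
    {"translation": [-0.034,-0.062,0],"turn": [0,0,0.4]},
    {"translation": [-0.039,-0.079,0],"turn": [0,0,0.5]}
  ]
}}

```text
time_s: 6.65
tcp_pos: [465.5, 75.5, 51.0]
orientation: [179.8, 0.1, 168.6]
contact_force: [7.3, 10.7, -6.9]
grip_width: 23.1
grasp_force: 59.8
```

Run:
```python
from h import *
s=sense();print(s['tcp_pos'],s['contact_force'],s['torque'],s['qpos'])
c=capture('side')['pixels'];cv2.imwrite('pics/s3.png',cv2.resize(c[120:270,130:330],None,fx=4,fy=4)[...,::-1])
```

```text
[465.45447548  75.45907322  50.95368241] [ 7.32696711 10.69232892 -6.86193385] [ 2.51027918 -1.45320704  0.77248624] [ 18.73378087  30.84135226 -37.8161419  120.84045019  30.68204178
  37.81274178  38.5926605 ]
```

View pics/s3.png

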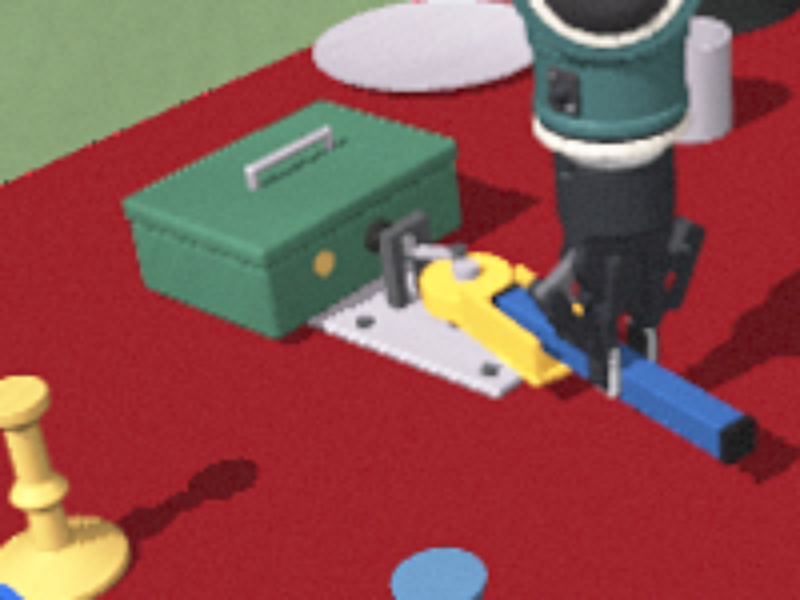

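The crop shows the bar seated in the channel, with its inner end at (510,295), and the lever swinging with it. The fingers at (610,370) are clear of the lever.

Request:
{"op": "step_arm", "data": {
  "steps": [
    {"translation": [-0.003,-0.018,0],"turn": [0,0,0.1]},
    {"translation": [-0.004,-0.035,0],"turn": [0,0,0.2]},
    {"translation": [-0.003,-0.053,0],"turn": [0,0,0.3]},
    {"translation": [0,-0.071,0],"turn": [0,0,0.4]},
    {"translation": [0.004,-0.088,0],"turn": [0,0,0.5]}
  ]
}}

```text
time_s: 7.2
tcp_pos: [469.1, -13.4, 50.7]
orientation: [180.0, 0.1, -162.8]
contact_force: [2.2, 7.3, -2.0]
grip_width: 22.7
grasp_force: 60.2
```

Request:
{"op": "step_arm", "data": {
  "steps": [
    {"translation": [0.006,-0.017,0],"turn": [0,0,0.1]},
    {"translation": [0.014,-0.033,0],"turn": [0,0,0.2]},
    {"translation": [0.023,-0.048,0],"turn": [0,0,0.3]},
    {"translation": [0.034,-0.062,0],"turn": [0,0,0.38]},
    {"translation": [0.034,-0.062,0],"turn": [0,0,0.38]}
  ]
}}

```text
time_s: 7.7
tcp_pos: [504.2, -78.1, 50.3]
orientation: [-179.9, 0.0, -141.4]
contact_force: [0.9, 0.5, -3.0]
grip_width: 22.8
grasp_force: 60.8
```

Run:
```python
from h import *
s=sense();print(s['tcp_pos'],s['orientation'],s['contact_force'],s['torque'],s['qpos'])
c=capture('side')['pixels'];cv2.imwrite('pics/s4.png',cv2.resize(c[120:270,170:370],None,fx=4,fy=4)[...,::-1])
```

```text
[504.20533177 -78.07922571  50.3418729 ] [-1.79946740e+02  2.35125310e-02 -1.41430634e+02] [ 0.85869263  0.50375533 -3.03080789] [0.01641567 0.08976726 0.00109713] [ 43.49809219  37.98969449 -47.97816659 115.27243398  40.49525526
  44.80872174  99.71165822]
```

View pics/s4.png

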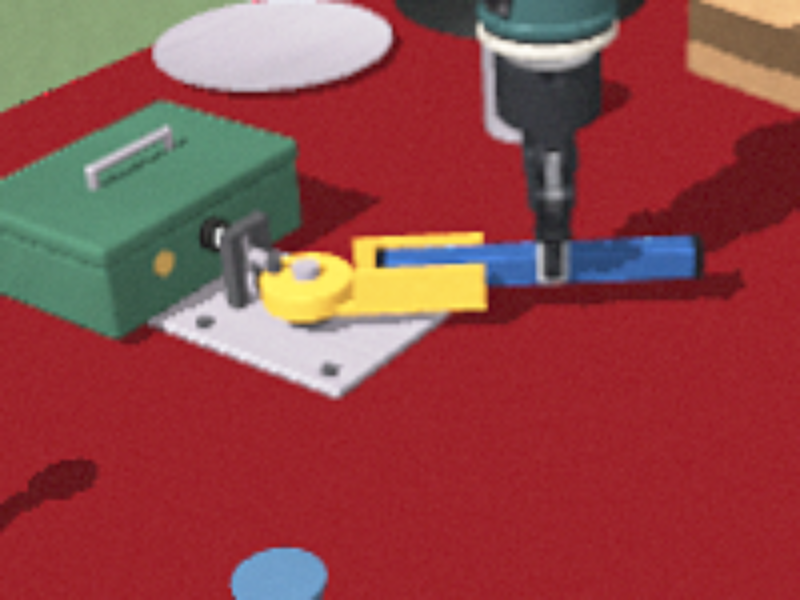

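The crop shows the lever swung home, hub at (305,285) and tip at (487,270), with the bar lying free in it and almost no force. I lift the bar straight out and carry it away.

Request:
{"op": "step_arm", "data": {
  "steps": [
    {"translation": [0,0,0.015],"turn": [0,0,0]},
    {"translation": [0,0,0.035],"turn": [0,0,0]},
    {"translation": [0,0,0.06],"turn": [0,0,0]},
    {"translation": [0,0,0.08],"turn": [0,0,0]},
    {"translation": [-0.02,-0.03,0.08],"turn": [0,0,0]}
  ]
}}

```text
time_s: 8.25
tcp_pos: [485.6, -102.1, 134.1]
orientation: [-179.8, 0.3, -141.1]
contact_force: [0.4, -1.7, -3.7]
grip_width: 22.5
grasp_force: 60.9
```

Request:
{"op": "step_arm", "data": {
  "steps": [
    {"translation": [-0.025,-0.03,0],"turn": [0,0,0]},
    {"translation": [-0.05,-0.065,0],"turn": [0,0,0]},
    {"translation": [-0.064,-0.092,-0.02],"turn": [0,0,0]},
    {"translation": [-0.064,-0.092,-0.05],"turn": [0,0,0]},
    {"translation": [-0.064,-0.092,-0.08],"turn": [0,0,0]}
  ]
}}

```text
time_s: 8.75
tcp_pos: [418.7, -198.7, 50.6]
orientation: [-179.9, -0.0, -141.5]
contact_force: [1.0, 0.4, -3.7]
grip_width: 22.8
grasp_force: 60.8
```

Request:
{"op": "step_arm", "data": {
  "steps": [
    {"translation": [0,0,-0.015],"turn": [0,0,0]},
    {"translation": [0,0,-0.024],"turn": [0,0,0]},
    {"translation": [0,0,-0.028],"turn": [0,0,0]},
    {"translation": [0,0,-0.03],"turn": [0,0,0]},
    {"translation": [0,0,-0.03],"turn": [0,0,0]}
  ]
}}

```text
time_s: 9.25
tcp_pos: [419.3, -197.9, 20.9]
orientation: [-179.9, 0.0, -141.4]
contact_force: [0.0, 0.3, -3.6]
grip_width: 22.8
grasp_force: 60.7
```

Run:
```python
from h import *
s=sense();print(s['tcp_pos'],s['orientation'],s['contact_force'],s['torque'])
c,p,d,P=grab('top');px=c['pixels']
hsv=cv2.cvtColor(px,cv2.COLOR_RGB2HSV);m=(hsv[...,0]>20)&(hsv[...,0]<34)&(hsv[...,1]>130);m[:,:250]=0;m[:,350:]=0
Q=P[m];Q=Q[Q[:,2]>20];v=Q[:,:2]-[640.5,37];k=np.linalg.norm(v,axis=1)>50
a=v[k].mean(0);print(k.sum(),np.degrees(np.arctan2(a[1],a[0]))%360-139.6)
```

```text
[ 419.325      -197.93458797   20.87791407] [-1.79945024e+02  1.06426887e-02 -1.41373463e+02] [ 0.0152206   0.33057878 -3.55050219] [-0.03114944 -0.00869577  0.00020786]
701 80.75736051084132
```

Lever angle is about 80.8° (1.41 rad), so it is home. I lower the last 2 mm, release and retreat.

Request:
{"op": "step_arm", "data": {
  "steps": [
    {"translation": [0,0,-0.001],"turn": [0,0,0]},
    {"translation": [0,0,-0.002],"turn": [0,0,0]},
    {"translation": [0,0,-0.002],"turn": [0,0,0]}
  ]
}}

```text
time_s: 9.6
tcp_pos: [419.2, -198.1, 18.9]
orientation: [-179.9, -0.0, -141.4]
contact_force: [-5.3, 0.7, 17.1]
grip_width: 22.7
grasp_force: 63.3
```

Request:
{"op": "step_arm", "data": {
  "steps": [
    {"translation": [0,0,0],"turn": [0,0,0]},
    {"translation": [0,0,0],"turn": [0,0,0]},
    {"translation": [0,0,0],"turn": [0,0,0]},
    {"translation": [0,0,0],"turn": [0,0,0]},
    {"translation": [0,0,0],"turn": [0,0,0]}
  ],
  "hand": 0
}}

```text
time_s: 10.1
tcp_pos: [419.0, -197.9, 18.3]
orientation: [-180.0, 0.0, -141.4]
contact_force: [-0.2, -0.3, -0.6]
grip_width: 85.5
grasp_force: 0.0
```

Request:
{"op": "step_arm", "data": {
  "steps": [
    {"translation": [0,0,0.02],"turn": [0,0,0]},
    {"translation": [0,0,0.06],"turn": [0,0,0]},
    {"translation": [0,0,0.1],"turn": [0,0,0]},
    {"translation": [0,0,0.14],"turn": [0,0,0]},
    {"translation": [0,0,0.14],"turn": [0,0,0]}
  ]
}}

```text
time_s: 10.6
tcp_pos: [420.8, -198.5, 162.1]
orientation: [-179.7, 0.1, -141.4]
contact_force: [0.1, -0.3, -0.9]
grip_width: 85.3
grasp_force: 0.0
```

Run:
```python
from h import *
s=sense();print(s['tcp_pos'],s['grip_width'],s['contact_force'])
c=capture('side')['pixels'];cv2.imwrite('pics/s5.png',c[...,::-1])
```

```text
[ 420.76319927 -198.51327984  162.14585728] 85.30515261715644 [ 0.14881736 -0.29852934 -0.89778747]
```

View pics/s5.png

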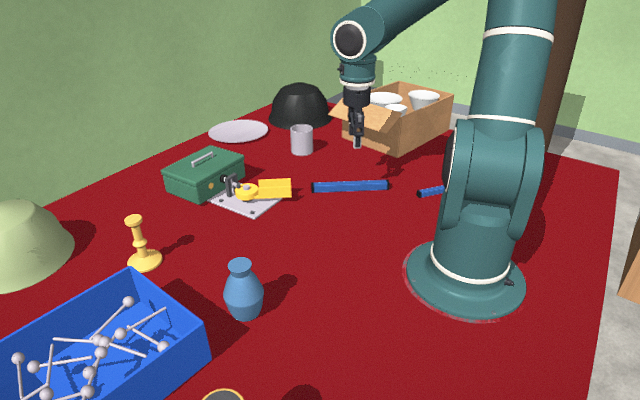

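The picture shows the bar flat on the table from (313,187) to (387,184), clear of the clamp. The lever is home at (270,188) and the vase at (243,290) has not moved.

```bash
python3 -c "
from workcell import finish_job;print(finish_job())"
```

```text
the job is handed in; nothing more can be done
None
```

The job is handed in at about 10.7 s: the lever is home (about 1.41 rad by camera), the bar lies flat on the table clear of the clamp, and the vase was not touched; the hand-in returned no verdict.

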